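Wedge two pots fast in a packing crate

TASK

An olive tin and a small clay pot stand in the wooden crate with a gap left between them. Of the three wooden wedges on the bench take the one of middle thickness, which fits the gap, and set it thin end down between tin and pot, upright and square to the crate, all the way down to the crate floor, so that nothing can shift. Do not tip the tin or the pot over; both must stay standing in the crate.

Things in the scene. Friction and masses are not known exactly. Their poses are not given: they have to be found in the camera images.
- wedge_mid (a point): Centre (half-way up) of the middle-sized pale wooden wedge, the right one: loose, standing upright on the bench, 125 mm tall, 40 mm thick along its y axis, 62 mm wide along its x axis, z up. Sides are straight and parallel over the upper 70 mm; the lower 55 mm taper to a foot 26 mm thick and 50 mm wide. Two others stand near it, of the same height, width and wood, one 22 mm thick and one 62 mm thick: they do not fit and are not used. Which stands where varies. About 0.13 kg.
- crate: Open wooden packing crate, fixed to the bench, 98 x 198 x 69 mm outside (112 mm over its corner battens), inside 80 mm along its x axis and 180 mm along its y axis, floor and walls 9 mm thick. Origin at the centre of its underside, on the bench; z up. Tin and pot stand in a row along its y axis, one near each end, either way round, with the gap (about 43 mm, up to 48 mm when they are pushed apart) between them near the crate's middle.
- tin_mid (a point): Centre (half-way up) of the olive-green screw tin, loose, standing on the crate's floor: round, 68 mm across, 74 mm tall.
- pot_mid (a point): Centre (half-way up) of the small clay-coloured pot with a neck, loose, standing on the crate's floor: round, 64 mm across, 82 mm tall (its top is 91 mm above the bench).
Not all that is in view belongs to the job. What is shaped like the part that bears tin_mid but pink is not meant.

How it is judged:
At the end, for the whole second after the job is handed in: Wedge foot within 10 mm of the crate floor, wedge centre within 20 mm of the crate's middle in plan, upright within 10 deg, square within 15 deg; tin and pot in the crate (centres within 75 mm of its middle), upright within 10 deg, within 10 mm of its floor (z of wedge_mid in the frame of crate between 0.0655 and 0.0815 m and horizontal distance between wedge_mid and crate below 0.02 m and angle between each of wedge_mid, tin_mid, pot_mid's own z axis and vertical below 0.175 rad and angle between the y axis of wedge_mid and the y axis of crate, either way round below 0.26 rad and horizontal distance between each of tin_mid, pot_mid and crate below 0.075 m and z of tin_mid in the frame of crate below 0.056 m and z of pot_mid in the frame of crate below 0.06 m); the robot touches nothing.
It fails at once if The tin or the pot is tipped by more than 25 degrees (angle between any of tin_mid, pot_mid's own z axis and vertical above 0.44 rad).
It also fails if it takes over 38 s, if anything falls off the work surface, if the arm or the gripper's body presses on something with over 40 N, if the wrist force passes 120 N, or if a joint passes its speed limit or range.

ROBOT

A 7-joint arm with a two-finger parallel gripper is mounted at the origin on the work surface; the furniture and walls round the work are solid. World frame = base frame: x ahead of the robot, y to its left, z up, the work surface at z = 0. Lengths are in m, angles in rad, forces in N, time in s.
With the tool pointing down it reaches from about 0.4 to 0.875 m from the base axis. Payload 19.3 kg.
Tool frame: the origin (TCP) lies at the very end of the fingers, on their centre line; the grasp point (between the pads) lies 19 mm behind it; z points along the fingers, y is the line along which they close (so a half turn about z gives the same grasp; the last joint's range is limited). The gripper opens to 85 mm and grips with 20 to 120 N. Pads are 22 mm wide; open, the fingers measure 114 mm over their backs; the gripper's body (76 mm by 85 mm) begins 54 mm behind the grasp point. The pads swing forward as they close: fully open they stand 13 mm farther back than shut.
Start: joints at [1.277, 0.521, -0.036, 1.599, 0.021, 1.021, -0.113], TCP at [0.139, -0.609, 0.201] pointing down, gripper open.
Joint ranges: [-2.91, 2.91], [-0.3, 2.13], [-1.5, 1.42], [0.17, 2.43], [-1.26, 4.41], [0.16, 1.93], [-2.52, 2.52]. Speed limits (rad/s): [1.89, 1.89, 2.39, 2.39, 3.01, 3.01, 3.01].

INTERFACE

Orientations are given as [roll, pitch, yaw] about the fixed x, y, z axes, in that order (R = Rz(yaw) Ry(pitch) Rx(roll)).
In Python, from workcell import monitor, optics, job_done gives the robot as it stands.
- The arm moves only by the shell command python3 -m handwheel 'ROWS' [FORCE]. ROWS is JSON, a list of rows, each an object of numbers: "dx", "dy", "dz": the shift along the tool's x, y, z in cm; "wx", "wy", "wz": the turn, a rotation vector about the tool's x, y, z in rad; "claw": the opening in per cent of the stroke, from 0 (shut) to 100 (fully open). A call has 1 to 8 rows; each row shifts and turns the commanded pose from where the row before left it, along the tool's axes as they then stand; what a row does not reach is not made up. A row lasts 1/8 s, in which the tool goes at most 62.5 mm and 10.7 degrees, less where a joint would pass 70% of its speed; a pose out of reach is approached as far as the arm can. A call with a gripper value outside its range is refused whole. The fingers move at their own pace and stop on an object; FORCE is the grip in N (left out, the last holds). Time passes only in rows, so rows that do not move let the fingers close. It gives the time, the measured TCP pose, the force, the opening and the grip force at its end, in the units of the state.
- monitor.observe(): the state, without advancing time (a new reading comes with each control period).
- optics.grab_frame(name): name is "scene" or "top" or "wrist"; returns a dict with "frame" (400x640x3 uint8, blue, green, red), "fovy" (degrees; the focal length in pixels is half the picture's height over the tangent of half this angle, whatever the lens; pixels are square), "cx", "cy" (the principal point, pixels), "R" (3x3) and "t" (3): a world point X has camera coordinates R X + t. Camera axes: x right, y down, z forward; pixel columns grow to the right and rows downward; lengths in m; the calibration is good to about 2 mm. A picture is of the moment at which its call begins. There is no depth.
- job_done(): hands the job in; it is judged then, once.
Trained networks look in the newest picture that a camera, given by its name, has taken for a name from the list of things; names that differ only in an ending like _2 or _b are one class to them, and where a whole thing is asked for, a point or a joint stands for the part that bears it (a point fixed in the world has none). Each returns a list of dicts, best first, with "p" (0 to 1); they miss things now and then, are a little off and sometimes report something else, mostly with a low value. They report only what shows in the picture. A call takes as long as a camera call. They do not tell look-alikes from the thing itself.
- optics.masks_of(name, camera): "region" (400x640 bool, what is visible of it) and "rect" ([left, top, width, height] in pixels, round what is visible of it).
The state is a dict: "clock": time; "qpos": joint angles; "qd": joint speeds; "joint_efforts": joint torques, N m; "position": TCP position; "tool_rot": TCP orientation; "force": force on the tool from outside, world axes, zero at the start; "moment": the same for the moment, N m; "grip_width": finger opening in m; "finger_force": force on a finger pad.
Only numpy, scipy, OpenCV 4.12 (cv2) and the standard library are available. Lean on these libraries where they do the work, as an engineer would, in place of code of your own. Each camera call takes 0.05 s, during which the arm holds its last target. There are 200 camera calls.

## Working session

There is one attempt and no reset: what is moved stays moved. The work goes in short steps, Python scripts to look and compute and a shell command to move; the robot and the scene stay as the last step left them, time stands still between calls to the robot, and variables do not carry over. Pictures are saved under pics/ and viewed, at most 10 in all, crops included, and the job is handed in when it is done.

```bash
mkdir -p pics
cat > h.py <<'E'
import numpy as np,cv2
from workcell import monitor,optics,job_done
def grab(n):
    f=optics.grab_frame(n); f['R']=np.array(f['R']);f['t']=np.array(f['t']);f['f']=200/np.tan(np.radians(f['fovy'])/2); return f
def ray(f,u,v,z):
    d=f['R'].T@np.array([(u-f['cx'])/f['f'],(v-f['cy'])/f['f'],1]); c=-f['R'].T@f['t']; return c+d*(z-c[2])/d[2]
def proj(f,X):
    p=f['R']@np.array(X)+f['t']; return p[:2]/p[2]*f['f']+[f['cx'],f['cy']]
E
python3 - <<'E'
from h import *
for n in ['scene','top']:
    f=grab(n);cv2.imwrite(f'pics/{n}0.png',f['frame'])
    print(n,f['fovy'],f['cx'],f['cy'],(-f['R'].T@f['t']).round(3),f['R'].round(3).tolist())
    for k in ['wedge_mid','crate','tin_mid','pot_mid']:
        for m in optics.masks_of(k,n): print(k,round(m['p'],2),m['rect'])
s=monitor.observe();print(s['clock'],s['position'],s['tool_rot'],s['force'],s['grip_width'])
E
```

```text
scene 48.39315971457227 316.35057778291895 201.70074119801097 [0.163 0.615 0.59 ] [[-0.856, -0.517, 0.012], [-0.289, 0.458, -0.841], [0.429, -0.723, -0.542]]
wedge_mid 0.94 [372.3, 138.4, 29.9, 60.5]
crate 0.92 [213.0, 219.4, 112.0, 106.4]
tin_mid 0.89 [237.5, 252.1, 35.3, 35.2]
tin_mid 0.56 [273.9, 187.1, 27.4, 34.9]
pot_mid 0.93 [267.8, 219.4, 38.2, 48.9]
top 48.698570310531814 322.5449777781633 198.39963834075604 [ 0.484 -0.071  1.077] [[0.013, -1.0, -0.023], [-0.998, -0.012, -0.063], [0.063, 0.024, -0.998]]
wedge_mid 0.98 [423.4, 200.1, 34.2, 32.0]
crate 0.89 [216.4, 166.9, 88.1, 51.9]
tin_mid 0.73 [318.3, 139.5, 25.8, 35.9]
tin_mid 0.67 [222.0, 178.2, 30.3, 31.9]
0.5 [ 0.13869055 -0.60939114  0.20087108] [-3.14152713e+00  1.49055612e-06  2.23747274e-01] [0.62282566 0.15965189 0.47629411] 0.08511521865590355
```

View pics/top0.png

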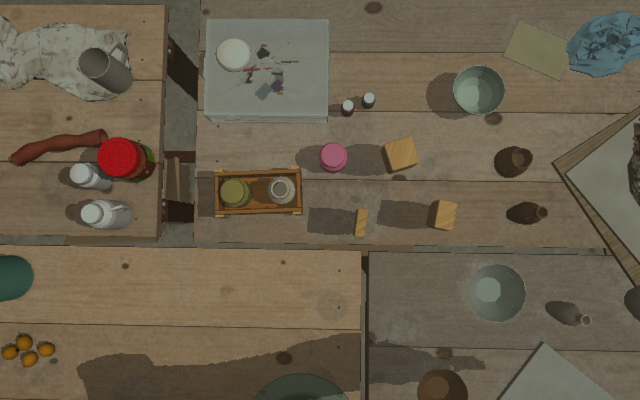

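View pics/scene0.png

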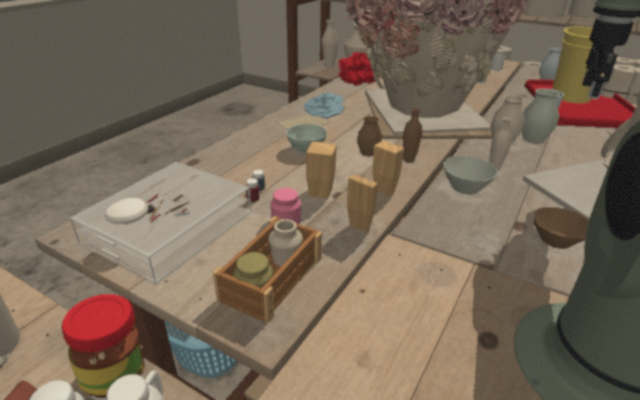

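The top view shows the wedges: thick at (401,154), thin at (360,222), middle at (443,215). The crate is at (258,191) with the tin left and the pot right. The pink look-alike is at (333,157).

Run:
```python
from h import *
f=grab('top');I=f['frame']
a=cv2.resize(I[155:225,200:320],None,fx=6,fy=6,interpolation=cv2.INTER_CUBIC)
b=cv2.resize(I[185:245,400:480],None,fx=5,fy=5,interpolation=cv2.INTER_CUBIC)
c=np.zeros((a.shape[0]+b.shape[0],720,3),np.uint8);c[:420]=a;c[420:,:400]=b
c=c[:720]; cv2.imwrite('pics/crop.png',cv2.resize(c,None,fx=.8,fy=.8))
m=optics.masks_of('wedge_mid','top')[0]['region'].astype(bool)
h=cv2.cvtColor(I,cv2.COLOR_BGR2HSV)
print('V pct',np.percentile(h[...,2][m],[10,30,50,70,90]))
np.set_printoptions(linewidth=250)
print(h[197:236,420:462,2][::2])
```

```text
V pct [ 61.  82. 143. 148. 151.]
[[111 112 113 115 113 108 112 112 110 110 112 111 111 111 116 116 119 115 117 116 120 119 120 118 119 118 120 118 117 115 117 116 118 115 119 117 116 119 119 117 117 120]
 [106 107 105 109 108 111 107 112 111 111 110 114 112 115 118 113 114 112 106 102 122 125 123 124 121 117 114 116 114 111 116 118 115 117 116 117 117 118 116 114 115 116]
 [109 104 109 110 113 114 112 113 111 112 112 115 109  92  70  65  66  65  72 117 148 152 151 150 149 145 147 140 134 130 123 123 117 114 110 111 109 110 111 110 112 112]
 [ 78  97  99 107 108 109 105 108 112 112 107  80  62  61  62  61  64  62  82 133 151 151 149 151 153 151 152 151 151 150 148 148 148 148 148 144 139 111 105 105 109 111]
 [ 73  75  76  74  74  75  79  81  81  78  74  63  63  62  61  59  63  65 102 148 152 154 152 153 151 149 145 146 147 148 150 150 152 152 152 152 150 125 116 117 119 114]
 [ 78  77  75  76  82  76  76  77  77  65  61  63  63  63  59  63  60  72 115 148 151 147 145 146 150 150 151 151 152 149 153 153 150 153 151 151 140 114 111 114 114 112]
 [ 83  81  78  81  81  77  77  78  76  61
[... 1653 characters left out ...]
13 118 113 116]
 [113 113 114 113 113 115 114 113 111 112 113 117 112 112 114 101  98  77  76  70  65  71  72  81  93 116 122 132 139 145 144 141 132 117 117 116 113 113 116 116 116 116]
 [114 112 113 112 107 115 114 112 116 114 116 114 113 112 112 113 113 111 109 117 114 114 111 114 112 114 109 113 113 114 118 114 116 116 117 114 117 118 119 114 116 114]
 [114 114 114 112 113 116 115 114 114 114 110 109 111 109 110 110 114 111 112 110 108 109 115 114 114 116 114 108 115 116 116 112 116 115 116 116 116 116 113 112 109 112]
 [115 114 110 111 114 117 116 116 111 113 113 111 113 112 112 110 114 111 109 108 109 113 111 114 115 117 112 108 115 117 114 116 112 115 115 117 113 113 108 112 110 113]]
```

View pics/crop.png

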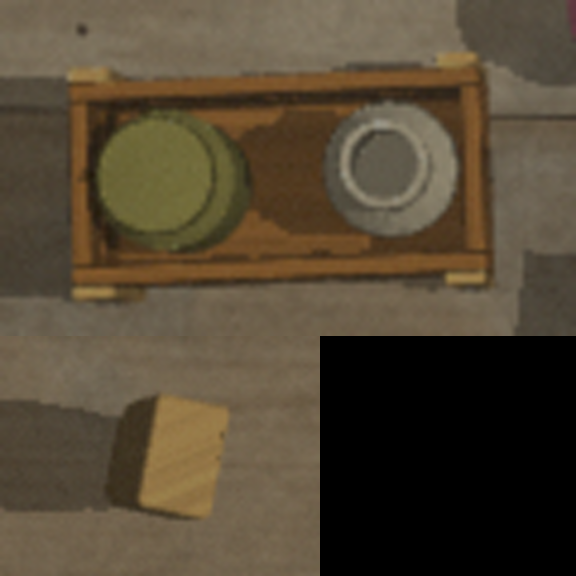

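The crop shows the wedge's bright top face as a clean quadrilateral, turned about 10° in the picture. The crate rim is nearly axis-aligned, with the tin left, the pot right and the gap in the middle.

```bash
cat > m.py <<'E'
from h import *
from scipy.optimize import least_squares
f=grab('top');I=f['frame'];V=cv2.cvtColor(I,cv2.COLOR_BGR2HSV)[...,2]
m=np.zeros(V.shape,np.uint8);m[190:240,425:465]=(V[190:240,425:465]>129)
n,l,st,ce=cv2.connectedComponentsWithStats(m);k=1+np.argmax(st[1:,4])
ys,xs=np.where(l==k)
P=np.array([ray(f,u,v,.125)[:2] for u,v in zip(xs,ys)])
r=cv2.minAreaRect((P*1000).astype(np.float32));print('wedge rect mm',r,'mean',P.mean(0))
ev,E=np.linalg.eigh(np.cov(P.T));print('sizes',np.sqrt(12*ev),'thin-axis angle',np.arctan2(E[1,0],E[0,0]))
# crate rim outer corners from crop
C=np.array([(71,86),(483,68),(486,277),(76,285)])/4.8+[200,155]
W=np.array([ray(f,u,v,.069)[:2] for u,v in C])
print('crate corners',W.round(4).tolist(),'mean',W.mean(0),[round(float(np.linalg.norm(W[i]-W[i-1])),4) for i in range(4)])
d=W[0]+W[3]-W[1]-W[2];print('y axis ang',np.arctan2(d[1],d[0]))
Ci=np.array([(90,102),(462,86),(465,250),(96,266)])/4.8+[200,155]
W=np.array([ray(f,u,v,.069)[:2] for u,v in Ci]);print('inner mean',W.mean(0),[round(float(np.linalg.norm(W[i]-W[i-1])),4) for i in range(4)])
for nm,c,z in [('tin',(156,174),.083),('pot',(384,166),.091)]: print(nm,ray(f,c[0]/4.8+200,c[1]/4.8+155,z))
E
python3 m.py
```

```text
wedge rect mm ((512.2120971679688, -311.8048400878906), (37.86221694946289, 59.5672607421875), 78.62353515625) mean [ 0.51209295 -0.31166496]
sizes [0.03757638 0.05950589] thin-axis angle -1.7471440199470154
crate corners [[0.6032, 0.2035], [0.6139, 0.0052], [0.5139, 0.0021], [0.5076, 0.1983]] mean [0.55963699 0.10230705] [0.0958, 0.1986, 0.1001, 0.1963]
y axis ang 1.614052701994647
inner mean [0.56101919 0.1026541 ] [0.0789, 0.1792, 0.0786, 0.1769]
tin [0.56013424 0.1580872  0.083     ]
pot [0.56450606 0.04917993 0.091     ]
```

Run:
```python
from h import *
s=grab('scene');t=grab('top')
print('tcp in top',proj(t,[.139,-.609,.2]),'in scene',proj(s,[.139,-.609,.2]))
for n,b,tp in [('vase1',(493,167),(513,98)),('vase2',(540,138),(547,92)),('bottle',(410,160),(414,114)),('flower',(440,105),(440,0))]:
    B=ray(s,*b,0); hs=np.linspace(0,.6,601)
    p=np.array([proj(s,[B[0],B[1],h]) for h in hs]); print(n,B.round(3),'h',hs[np.argmin(abs(p[:,1]-tp[1]))])
```

```text
tcp in top [613.90096534 411.72726787] in scene [582.18264183 108.98702407]
vase1 [ 0.303 -0.592  0.   ] h 0.201
vase2 [ 0.22  -0.875  0.   ] h 0.151
bottle [ 0.517 -0.506  0.   ] h 0.14
flower [ 0.585 -0.988  0.   ] h 0.361
```

```bash
python3 -m handwheel '[{"dz":-4,"wz":0.13},{"dz":-4,"wz":0.13},{"dz":-4,"wz":0.14},{"dx":3.9,"dy":-4.5},{"dx":3.9,"dy":-4.5},{"dx":3.9,"dy":-4.5},{"dx":3.9,"dy":-4.5},{"dx":3.9,"dy":-4.5}]'
```

```text
schema error: expected keys dx, dy, dz, wx, wy, wz, claw
```

```bash
python3 -m handwheel '[{"dx":3.9,"dy":-4.4},{"dx":3.9,"dy":-4.4},{"dx":3.9,"dy":-4.4},{},{}]'
python3 - <<'E'
from h import *
s=monitor.observe();print(s['clock'],s['position'],s['tool_rot'],s['force'],s['qpos'])
f=grab('wrist');cv2.imwrite('pics/w1.png',f['frame'])
E
```

```text
0.75 [ 0.13865369 -0.60940525  0.20089407] [-3.14154365e+00  4.04617976e-05  2.23753999e-01] [-0.81523205 -0.42823432 -0.28939154] [ 1.27682314  0.52139371 -0.03630527  1.59950165  0.02124532  1.02113536
 -0.11280455]schema error: expected keys dx, dy, dz, wx, wy, wz, claw
```

View pics/w1.png

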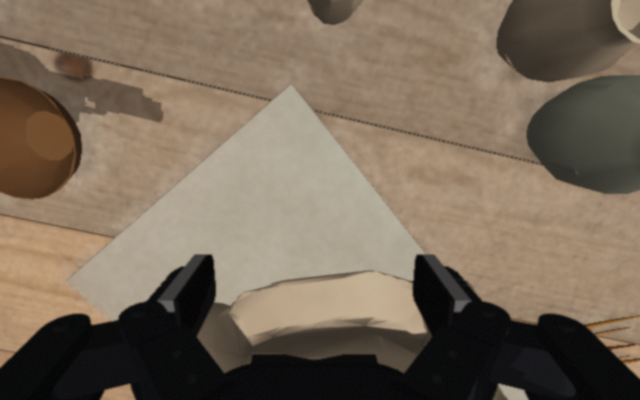

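All seven keys are needed, so nothing has moved yet. The wrist view still shows the start area (slab, fingers at the bottom).

```bash
python3 -m handwheel '[{"dx":0,"dy":0,"dz":-4,"wx":0,"wy":0,"wz":0.13,"claw":100},{"dx":0,"dy":0,"dz":-4,"wx":0,"wy":0,"wz":0.13,"claw":100},{"dx":0,"dy":0,"dz":-4,"wx":0,"wy":0,"wz":0.14,"claw":100},{"dx":3.9,"dy":-4.5,"dz":0,"wx":0,"wy":0,"wz":0,"claw":100},{"dx":3.9,"dy":-4.5,"dz":0,"wx":0,"wy":0,"wz":0,"claw":100},{"dx":3.9,"dy":-4.5,"dz":0,"wx":0,"wy":0,"wz":0,"claw":100},{"dx":3.9,"dy":-4.5,"dz":0,"wx":0,"wy":0,"wz":0,"claw":100},{"dx":3.9,"dy":-4.5,"dz":0,"wx":0,"wy":0,"wz":0,"claw":100}]'
```

```text
clock: 1.8
position: [0.3714, -0.4207, 0.3211]
tool_rot: [3.141, -0.0, -0.176]
force: [0.4, -1.0, 0.2]
grip_width: 0.0854
finger_force: 0.0
```

```bash
python3 -m handwheel '[{"dx":3.9,"dy":-4.4,"dz":0,"wx":0,"wy":0,"wz":0,"claw":100},{"dx":3.9,"dy":-4.4,"dz":0,"wx":0,"wy":0,"wz":0,"claw":100},{"dx":0,"dy":0,"dz":0,"wx":0,"wy":0,"wz":0,"claw":100},{"dx":0,"dy":0,"dz":0,"wx":0,"wy":0,"wz":0,"claw":100}]'
python3 - <<'E'
from h import *
s=monitor.observe();print(s['clock'],s['position'],s['tool_rot'],s['force'],s['qpos'])
f=grab('wrist');cv2.imwrite('pics/w2.png',f['frame'])
E
```

```text
clock: 2.3
position: [0.4621, -0.3494, 0.3208]
tool_rot: [3.141, 0.0, -0.176]
force: [-1.1, 0.6, 0.5]
grip_width: 0.0852
finger_force: 0.0
2.3 [ 0.46208948 -0.34937347  0.32084851] [ 3.14130593e+00  2.80104242e-04 -1.76204026e-01] [-1.09775472  0.56125878  0.54487844] [ 0.61325206  0.34716969 -0.09368784  1.55968992  0.03408805  1.23648228
 -1.2330706 ]
```

View pics/w2.png

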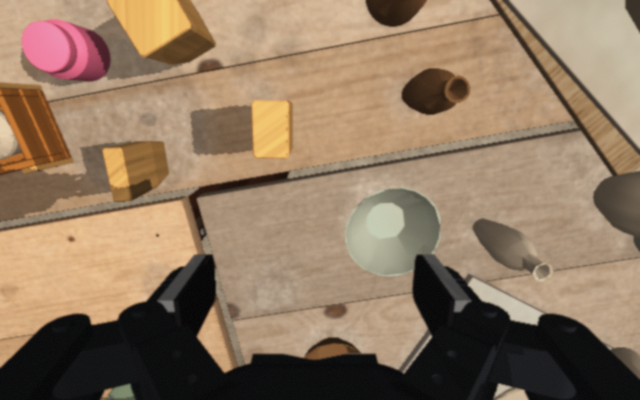

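The wrist view shows the middle wedge's top face at (272,128), square to the picture, so the yaw is right. I'll refine its position from this picture.

```bash
cat > w.py <<'E'
from h import *
f=grab('wrist');I=f['frame'];V=cv2.cvtColor(I,cv2.COLOR_BGR2HSV)
u0,v0=proj(f,[.512,-.312,.125]);u0,v0=int(u0),int(v0);print('pred',u0,v0)
m=np.zeros(V.shape[:2],np.uint8);sl=(slice(max(0,v0-50),v0+50),slice(u0-45,u0+45))
m[sl]=((V[sl][...,2]>190)&(V[sl][...,1]>90))
n,l,st,ce=cv2.connectedComponentsWithStats(m);k=1+np.argmax(st[1:,4]);print(st[k])
ys,xs=np.where(l==k);P=np.array([ray(f,u,v,.125)[:2] for u,v in zip(xs,ys)])
print(cv2.minAreaRect((P*1000).astype(np.float32)),P.mean(0));ev,E=np.linalg.eigh(np.cov(P.T));print(np.sqrt(12*ev),np.arctan2(E[1,0],E[0,0]))
print(V[v0,u0],V[v0,u0+35])
E
python3 w.py
```

```text
pred 270 129
[ 232   99   71   76 2412]
((508.47265625, -298.333251953125), (74.5637435913086, 78.88233184814453), 4.377479076385498) [ 0.50995783 -0.30926339]
[0.04823665 0.0726925 ] -2.052936770683428
[ 19 139 239] [ 15  98 187]
```

```bash
sed -i 's/>190/>215/' w.py; python3 w.py
```

```text
pred 270 129
[ 251  100   37   57 1983]
((512.7543334960938, -311.5125427246094), (38.18310546875, 59.65467071533203), 79.28820037841797) [ 0.51337715 -0.31157503]
[0.03783112 0.05996147] -1.7569845972464273
[ 19 141 238] [ 15  97 189]
```

```bash
python3 -m handwheel '[{"dx":4.3,"dy":-4.6,"dz":0,"wx":0,"wy":0,"wz":0.005,"claw":100},{"dx":0,"dy":0,"dz":4.5,"wx":0,"wy":0,"wz":0,"claw":100},{"dx":0,"dy":0,"dz":4.5,"wx":0,"wy":0,"wz":0,"claw":100},{"dx":0,"dy":0,"dz":4.5,"wx":0,"wy":0,"wz":0,"claw":100},{"dx":0,"dy":0,"dz":4,"wx":0,"wy":0,"wz":0,"claw":100},{"dx":0,"dy":0,"dz":0,"wx":0,"wy":0,"wz":0,"claw":100},{"dx":0,"dy":0,"dz":0,"wx":0,"wy":0,"wz":0,"claw":100}]'
```

```text
clock: 3.32
position: [0.5128, -0.3125, 0.1475]
tool_rot: [3.141, -0.002, -0.182]
force: [1.0, -0.7, 1.1]
grip_width: 0.0852
finger_force: 0.0
```

```bash
python3 -m handwheel '[{"dx":0,"dy":-0.05,"dz":2,"wx":0,"wy":0,"wz":0,"claw":100},{"dx":0,"dy":0,"dz":2,"wx":0,"wy":0,"wz":0,"claw":100},{"dx":0,"dy":0,"dz":2,"wx":0,"wy":0,"wz":0,"claw":100},{"dx":0,"dy":0,"dz":0,"wx":0,"wy":0,"wz":0,"claw":100},{"dx":0,"dy":0,"dz":0,"wx":0,"wy":0,"wz":0,"claw":50},{"dx":0,"dy":0,"dz":0,"wx":0,"wy":0,"wz":0,"claw":20},{"dx":0,"dy":0,"dz":0,"wx":0,"wy":0,"wz":0,"claw":20},{"dx":0,"dy":0,"dz":0,"wx":0,"wy":0,"wz":0,"claw":20}]' 40; python3 -m handwheel '[{"dx":0,"dy":0,"dz":0,"wx":0,"wy":0,"wz":0,"claw":20},{"dx":0,"dy":0,"dz":0,"wx":0,"wy":0,"wz":0,"claw":20}]'
```

```text
clock: 4.32
position: [0.5132, -0.3115, 0.0871]
tool_rot: [3.141, -0.002, -0.181]
force: [-1.4, 0.6, 10.9]
grip_width: 0.0386
finger_force: 39.5
clock: 4.58
position: [0.5131, -0.3115, 0.087]
tool_rot: [3.141, -0.002, -0.181]
force: [-1.4, 1.2, 10.3]
grip_width: 0.0386
finger_force: 39.5
```

```bash
python3 -m handwheel '[{"dx":0,"dy":0,"dz":-2,"wx":0,"wy":0,"wz":0,"claw":20},{"dx":0,"dy":0,"dz":-4,"wx":0,"wy":0,"wz":0,"claw":20},{"dx":0,"dy":0,"dz":-4,"wx":0,"wy":0,"wz":-0.075,"claw":20},{"dx":0,"dy":0,"dz":-4,"wx":0,"wy":0,"wz":-0.075,"claw":20},{"dx":0,"dy":0,"dz":-3,"wx":0,"wy":0,"wz":-0.075,"claw":20},{"dx":0,"dy":0,"dz":0,"wx":0,"wy":0,"wz":0,"claw":20},{"dx":0,"dy":0,"dz":0,"wx":0,"wy":0,"wz":0,"claw":20}]'; python3 -m handwheel '[{"dx":0.8,"dy":-4.5,"dz":0,"wx":0,"wy":0,"wz":0,"claw":20},{"dx":0.8,"dy":-4.5,"dz":0,"wx":0,"wy":0,"wz":0,"claw":20},{"dx":0.8,"dy":-4.5,"dz":0,"wx":0,"wy":0,"wz":0,"claw":20},{"dx":0.8,"dy":-4.5,"dz":0,"wx":0,"wy":0,"wz":0,"claw":20},{"dx":0.8,"dy":-4.5,"dz":0,"wx":0,"wy":0,"wz":0,"claw":20},{"dx":0.8,"dy":-4.5,"dz":0,"wx":0,"wy":0,"wz":0,"claw":20},{"dx":0,"dy":0,"dz":0,"wx":0,"wy":0,"wz":0,"claw":20},{"dx":0,"dy":0,"dz":0,"wx":0,"wy":0,"wz":0,"claw":20}]'
python3 - <<'E'
from h import *
f=grab('wrist');cv2.imwrite('pics/w3.png',f['frame'])
E
```

```text
clock: 5.45
position: [0.5121, -0.3111, 0.2554]
tool_rot: [-3.141, 0.001, 0.043]
force: [0.0, -0.2, -1.5]
grip_width: 0.0383
finger_force: 41.1
clock: 6.45
position: [0.5482, -0.0398, 0.2551]
tool_rot: [3.141, 0.001, 0.043]
force: [-0.4, -0.9, -0.3]
grip_width: 0.0383
finger_force: 41.1
```

View pics/w3.png

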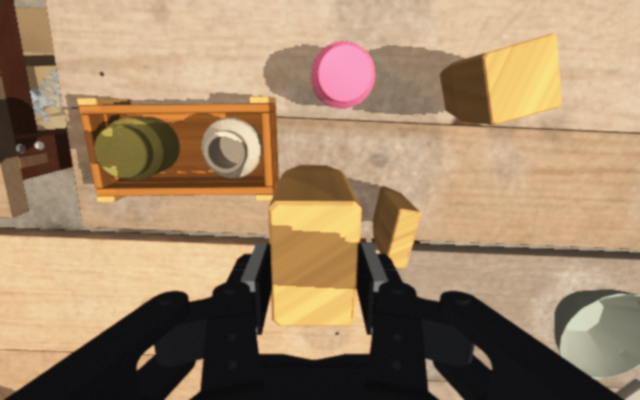

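The wedge hangs square between the pads, and the crate is at (180,148), square to the tool. I'll enlarge it to refine the crate position.

Run:
```python
import cv2
I=cv2.imread('pics/w3.png')
cv2.imwrite('pics/c3.png',cv2.resize(I[90:210,70:290],None,fx=3.6,fy=3.6,interpolation=cv2.INTER_CUBIC))
```

```text
(no output)
```

View pics/c3.png

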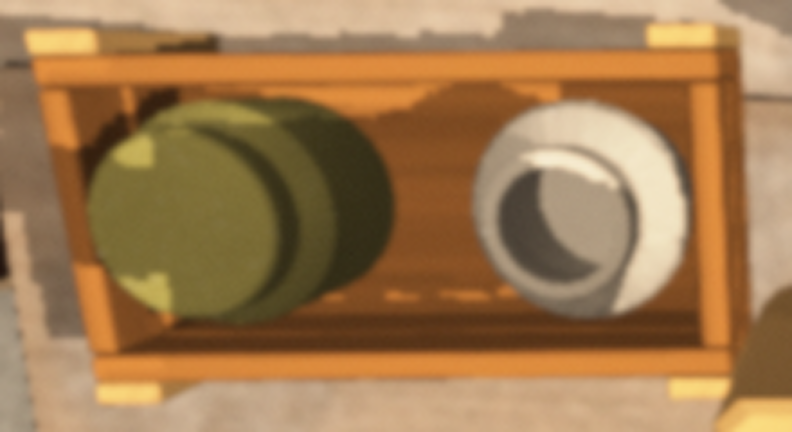

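Run:
```python
from h import *
f=grab('wrist')
def w(p,z): return ray(f,(p[0]+.5)/3.6-.5+70,(p[1]+.5)/3.6-.5+90,z)[:2]
for nm,C in [('outer',[(33,60),(722,52),(732,378),(97,380)]),('inner',[(68,88),(692,82),(705,346),(118,350)])]:
    W=np.array([w(c,.069) for c in C]);d=W[0]+W[3]-W[1]-W[2]
    print(nm,W.round(4).tolist(),W.mean(0),[round(float(np.linalg.norm(W[i]-W[i-1])),4) for i in range(4)],np.arctan2(d[1],d[0]))
print('tin cap',w((182,218),.083),'pot rim',w((567,217),.091),'gap@floor-ish tin right edge, pot left', w((394,210),.02),w((474,210),.05))
```

```text
outer [[0.6045, 0.2046], [0.6152, 0.007], [0.5183, 0.0032], [0.5093, 0.1994]] [0.56181725 0.10357628] [0.0953, 0.1979, 0.097, 0.1964] 1.621053298515684
inner [[0.597, 0.1957], [0.6065, 0.0156], [0.5282, 0.0116], [0.5192, 0.1917]] [0.56272019 0.1036547 ] [0.078, 0.1804, 0.0785, 0.1803] 1.6219865931022563
tin cap [0.56298768 0.15929074] pot rim [0.56918596 0.04725394] gap@floor-ish tin right edge, pot left [0.55861305 0.12340795] [0.56410594 0.08657185]
```

```bash
python3 -m handwheel '[{"dx":0.7,"dy":-4.73,"dz":0,"wx":0,"wy":0,"wz":-0.005,"claw":20},{"dx":0.7,"dy":-4.73,"dz":0,"wx":0,"wy":0,"wz":0,"claw":20},{"dx":0.7,"dy":-4.73,"dz":0,"wx":0,"wy":0,"wz":0,"claw":20},{"dx":0,"dy":0,"dz":3,"wx":0,"wy":0,"wz":0,"claw":20},{"dx":0,"dy":0,"dz":3,"wx":0,"wy":0,"wz":0,"claw":20},{"dx":0,"dy":0,"dz":0,"wx":0,"wy":0,"wz":0,"claw":20},{"dx":0,"dy":0,"dz":0,"wx":0,"wy":0,"wz":0,"claw":20}]'
python3 - <<'E'
from h import *
f=grab('scene');I=f['frame']
a=cv2.resize(I[150:330,190:350],None,fx=3.3,fy=3.3,interpolation=cv2.INTER_CUBIC)
cv2.imwrite('pics/s4.png',a)
E
```

```text
clock: 7.42
position: [0.5635, 0.103, 0.1969]
tool_rot: [-3.141, -0.001, 0.048]
force: [0.9, -0.2, -0.5]
grip_width: 0.0382
finger_force: 41.1
```

View pics/s4.png

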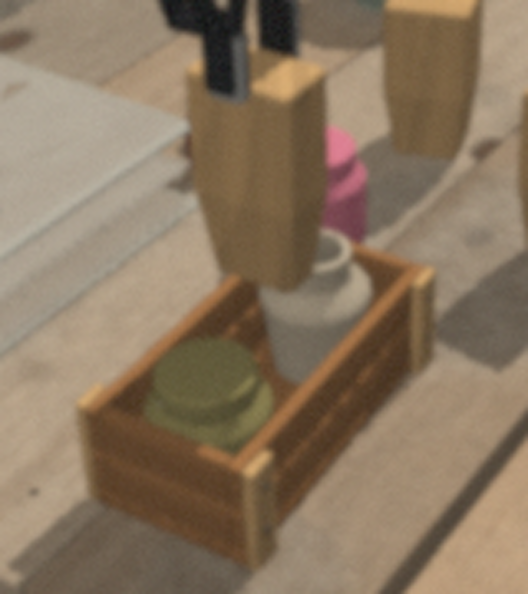

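The scene crop shows the wedge hanging upright over the gap, with the tin at (210,390) and the pot at (315,300) both standing. I'll lower it in stages and watch the force.

```bash
python3 -m handwheel '[{"dx":0,"dy":0,"dz":1.2,"wx":0,"wy":0,"wz":0,"claw":20},{"dx":0,"dy":0,"dz":1.2,"wx":0,"wy":0,"wz":0,"claw":20},{"dx":0,"dy":0,"dz":1,"wx":0,"wy":0,"wz":0,"claw":20},{"dx":0,"dy":0,"dz":1,"wx":0,"wy":0,"wz":0,"claw":20},{"dx":0,"dy":0,"dz":0.8,"wx":0,"wy":0,"wz":0,"claw":20},{"dx":0,"dy":0,"dz":0,"wx":0,"wy":0,"wz":0,"claw":20}]'
python3 -m handwheel '[{"dx":0,"dy":0,"dz":0.6,"wx":0,"wy":0,"wz":0,"claw":20},{"dx":0,"dy":0,"dz":0.6,"wx":0,"wy":0,"wz":0,"claw":20},{"dx":0,"dy":0,"dz":0.6,"wx":0,"wy":0,"wz":0,"claw":20},{"dx":0,"dy":0,"dz":0,"wx":0,"wy":0,"wz":0,"claw":20}]'
python3 - <<'E'
from h import *
f=grab('scene');g=grab('wrist');cv2.imwrite('pics/s5.png',np.vstack([cv2.resize(f['frame'][150:330,190:350],None,fx=2,fy=2),g['frame'][0:240,160:480]]))
E
```

```text
clock: 8.22
position: [0.5626, 0.1034, 0.1433]
tool_rot: [3.141, 0.001, 0.049]
force: [0.3, -0.1, -1.2]
grip_width: 0.0386
finger_force: 41.1
clock: 8.72
position: [0.5626, 0.1034, 0.1254]
tool_rot: [3.141, 0.001, 0.049]
force: [-0.4, 0.7, -1.2]
grip_width: 0.0383
finger_force: 41.1
```

View pics/s5.png

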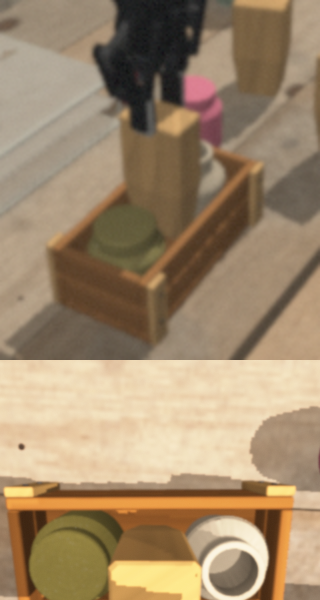

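The wedge is between tin and pot without contact, and both stand upright. I'll go on down.

```bash
python3 -m handwheel '[{"dx":0,"dy":0,"dz":0.5,"wx":0,"wy":0,"wz":0,"claw":20},{"dx":0,"dy":0,"dz":0.5,"wx":0,"wy":0,"wz":0,"claw":20},{"dx":0,"dy":0,"dz":0.5,"wx":0,"wy":0,"wz":0,"claw":20},{"dx":0,"dy":0,"dz":0.5,"wx":0,"wy":0,"wz":0,"claw":20},{"dx":0,"dy":0,"dz":0,"wx":0,"wy":0,"wz":0,"claw":20}]'
python3 -m handwheel '[{"dx":0,"dy":0,"dz":0.3,"wx":0,"wy":0,"wz":0,"claw":20},{"dx":0,"dy":0,"dz":0.3,"wx":0,"wy":0,"wz":0,"claw":20},{"dx":0,"dy":0,"dz":0.2,"wx":0,"wy":0,"wz":0,"claw":20},{"dx":0,"dy":0,"dz":0,"wx":0,"wy":0,"wz":0,"claw":20}]'
```

```text
clock: 9.45
position: [0.5626, 0.1034, 0.1054]
tool_rot: [3.142, 0.001, 0.049]
force: [0.3, 0.7, -1.5]
grip_width: 0.0387
finger_force: 41.1
clock: 9.95
position: [0.5628, 0.1034, 0.0978]
tool_rot: [3.142, 0.0, 0.049]
force: [0.5, 0.1, -1.1]
grip_width: 0.0386
finger_force: 41.1
```

```bash
python3 -m handwheel '[{"dx":0,"dy":0,"dz":0.15,"wx":0,"wy":0,"wz":0,"claw":20},{"dx":0,"dy":0,"dz":0.1,"wx":0,"wy":0,"wz":0,"claw":20},{"dx":0,"dy":0,"dz":0,"wx":0,"wy":0,"wz":0,"claw":20}]'
```

```text
clock: 10.32
position: [0.5634, 0.1036, 0.0961]
tool_rot: [-3.141, -0.001, 0.049]
force: [-2.5, 0.9, 10.2]
grip_width: 0.0385
finger_force: 42.2
```

The foot is on the floor (10 N). Release and retreat straight up.

```bash
python3 -m handwheel '[{"dx":0,"dy":0,"dz":0,"wx":0,"wy":0,"wz":0,"claw":65},{"dx":0,"dy":0,"dz":0,"wx":0,"wy":0,"wz":0,"claw":70},{"dx":0,"dy":0,"dz":0,"wx":0,"wy":0,"wz":0,"claw":75},{"dx":0,"dy":0,"dz":0,"wx":0,"wy":0,"wz":0,"claw":75}]'
python3 -m handwheel '[{"dx":0,"dy":0,"dz":-1,"wx":0,"wy":0,"wz":0,"claw":75},{"dx":0,"dy":0,"dz":-3,"wx":0,"wy":0,"wz":0,"claw":75},{"dx":0,"dy":0,"dz":-4,"wx":0,"wy":0,"wz":0,"claw":75},{"dx":0,"dy":0,"dz":-4,"wx":0,"wy":0,"wz":0,"claw":75},{"dx":0,"dy":0,"dz":0,"wx":0,"wy":0,"wz":0,"claw":75},{"dx":0,"dy":0,"dz":0,"wx":0,"wy":0,"wz":0,"claw":75}]'
python3 - <<'E'
from h import *
f=grab('scene');g=grab('wrist');cv2.imwrite('pics/s6.png',np.vstack([cv2.resize(f['frame'][150:330,190:350],None,fx=2,fy=2),g['frame'][100:340,160:480]]))
c=np.array([.562,.103,0]);Rz=cv2.Rodrigues(np.array([0,0,.048]))[0]
for q in [(31,20),(-31,20),(31,-20),(-31,-20)]: print(q,proj(g,c+Rz@np.array([q[0]/1e3,q[1]/1e3,.134])).round(1)-[160,100]+[0,360])
E
```

```text
clock: 10.82
position: [0.5629, 0.1034, 0.0954]
tool_rot: [-3.142, 0.0, 0.049]
force: [-0.1, 0.4, 1.0]
grip_width: 0.0642
finger_force: 0.0
clock: 11.58
position: [0.5627, 0.1033, 0.2154]
tool_rot: [3.142, -0.0, 0.049]
force: [0.1, 0.1, 0.2]
grip_width: 0.0639
finger_force: 0.0
(31, 20) [127.3 417.2]
(-31, 20) [128.8 493. ]
(31, -20) [179.7 417.3]
(-31, -20) [178.  493.1]
```

View pics/s6.png

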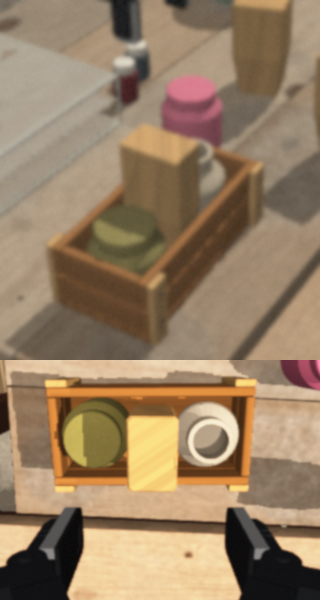

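The wedge's top face, at (128–178, 417–491), matches the prediction for a seated, square, upright wedge. The tin and pot are standing and the gripper is clear.

```bash
python3 -c "from workcell import job_done; print(job_done())"
```

```text
the job is handed in; nothing more can be done
None
```

The middle wedge is on the crate floor between tin and pot, upright and square; both still stand, the gripper is clear, and the job was handed in at about 12 s (no verdict was returned).

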